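# Roll the flatted bar level in its V-blocks and clamp it

### The arm

A 6-joint arm with a two-finger parallel gripper is mounted at the origin on the work surface. World frame = base frame: x ahead of the robot, y to its left, z up, the work surface at z = 0. Lengths are in mm, angles in rad, forces in N, time in s.
With the tool pointing down it reaches from about 400 to 925 mm from the base axis. Payload 12.5 kg.
Tool frame: the origin (TCP) lies midway between the tips of the shut fingers; the grasp point (between the pads) lies 19 mm behind it; x points along the fingers, y is the direction in which the jaws open and shut, and the axes are right-handed (so a half turn about x gives the same grasp; the last joint's range is limited). The gripper opens to 95 mm and grips with 3 to 60 N. Pads are 20 mm wide; open, the fingers measure 119 mm over their backs; the gripper's body (75 mm by 180 mm) begins 59 mm behind the grasp point.
Start: joints at [-1.368, 0.491, 1.559, -0, 1.092, -0.106], TCP at [189.97, -595.448, 214.661] pointing down, gripper open.
Joint ranges: [-3.1, 3.1], [-0.84, 2.19], [0.05, 2.79], [-1.13, 4.28], [0.06, 2.93], [-2.69, 2.69]. Speed limits (rad/s): [2.22, 2.22, 2.79, 3.14, 3.14, 3.14].

### API

Orientations are given as [roll, pitch, yaw] about the fixed x, y, z axes, in that order (R = Rz(yaw) Ry(pitch) Rx(roll)).
In Python, from cell import sensors, read_camera, get_calibration, order gives the robot as it stands. The module is installed in compiled form; this text tells all that it offers.
- The arm moves only by the tool servo_tool, never from a script. Its argument "steps" is text: rows parted by semicolons, each of 7 numbers parted by spaces: the shift along the tool's x, y, z in mm, then the turn, a rotation vector about the tool's x, y, z in rad, then the finger opening in mm, from 0 to 95.1. A call has exactly 8 rows; each row shifts and turns the pose as measured when the row begins, along the tool's axes as they then stand; what a row does not reach is not made up. A row lasts 1/10 s, in which the tool goes at most 50 mm and 8.59 degrees, less where a joint would pass 70% of its speed; a pose out of reach is approached as far as the arm can. A call is refused whole if a number of a shift passes 50 or a number of a turn 0.15, either way. A call with a gripper value outside its range is refused whole. The fingers move at their own pace and stop on an object; the grip force is fixed at half the most. Time passes only in rows, so rows that do not move let the fingers close, or fill a call up. It gives the time, the measured TCP pose, the force and the opening at its end, in the units of the state.
- sensors.state(): the state, without advancing time (a new reading comes with each control period).
- read_camera(name): name is "scene" or "top"; returns (picture, depth): 480x640x3 uint8, blue, green, red; 480x640 float32, mm along the optical axis (not along the pixel's ray), 0 where there is no reading.
- get_calibration(name): a dict with "mtx" (3x3 intrinsics, pixels), "distortion" ([k1, k2, p1, p2, k3] as OpenCV has them; the pictures are not rectified), "R" (3x3) and "t" (3): a world point X has camera coordinates R X + t. Camera axes: x right, y down, z forward; pixel columns grow to the right and rows downward; lengths in mm; the calibration is good to about 2 mm. A picture is of the moment at which its call begins. get_calibration takes no time and is no camera call.
- order.job_done(): hands the job in, once; it reports no verdict.
The state is a dict: "t": time; "joints": joint angles; "qvel": joint speeds; "tau": joint torques, N m; "eef_pos": TCP position; "tcp_rot": TCP orientation; "ft_force": force on the tool from outside, world axes, zero at the start; "moment": the same for the moment, N m; "opening": opening from 0.0 (shut) to 1.0 (fully open).
Only numpy, scipy, OpenCV 4.12 (cv2) and the standard library are available. Lean on these libraries where they do the work, as an engineer would, in place of code of your own. Each camera call takes 0.05 s, during which the arm holds its last target.

### The job

Roll the aluminium bar where it lies in its V-blocks until the flat milled in its middle faces straight up, and let go of it while the hold-down arm is still open. Then swing the hold-down arm over until its foot rests on the flat, leaving the bar in both V-blocks with the flat still facing up. Leave the jar, mug, screwdriver and spool where they are.

Things in the scene. Friction and masses are not known exactly. Their poses are not given: they have to be found in the camera images.
- fixture: Fixture fixed to the bench: aluminium base plate (200 x 140 x 12 mm) with two black V-blocks and a hinge post. Origin on the bench top below the middle of the bar's place; z up, y along the V grooves, x from the bar to the hinge post (roughly away from the robot). Plate: x -80 to 120, y -70 to 70 mm. Hinge post: x 65 to 95, y -20 to 20 mm, 130 mm high.
- vee (a point): Point on the axis where the bar lies, midway between the V-blocks, 90 mm above the bench; axes as the fixture's. The V-blocks are at y = -54 and +54 mm from it, each 20 mm thick along y and 80 mm wide along x, with 90-degree grooves; their tops are 94 mm above the bench.
- bar_center (a point): Centre of the loose aluminium bar, round, 40 mm diameter, 200 mm long, 0.5 to 0.8 kg; it turns and slides freely in the V-blocks. z along the bar (the fixture's +y), x straight out of its flat. Both ends are fully round, stick out 32 mm or more beyond the V-blocks and can be gripped; below them is only the bench, 90 mm down.
- bar_flat (a point): Middle of the flat: 84 mm long, 28 mm wide, in the middle of the bar only, 14 mm from the bar's axis, with two small dark holes in it. Axes as bar_center's (x out of the flat). At the start the flat is turned 40 to 109 degrees from straight up, towards the hinge post (fixture's +x), so it is to be rolled back towards fixture -x.
- clamp (a joint): Hinge of the hold-down arm, rad: 0 = level, foot on a flat that faces straight up; grows as the arm swings up and back (1.57 = upright, 1.95 = stop; it starts at 1.3 to 1.75). With the bar's round side up the foot stops at about 0.08. The hinge is stiff: the arm stays where it is left and takes 1 to 3 N at the knob to move.
- clamp_hinge (a point): The arm's hinge axis, on the fixture at x = 80 mm, y = 0, 118 mm above the bench; it runs along the fixture's y. Axes as the fixture's. The arm swings in the plane y = 0.
- clamp_handle (a point): Centre of the black ball knob, 32 mm in diameter, at the arm's free end, 133 mm from the hinge axis. The arm is a steel bar 24 mm wide and 12 mm thick, ending in a 10 mm stem 106 to 117 mm from the hinge; its rubber foot is 80 mm from the hinge and reaches 14 mm below the centre line. Axes: x along the arm from knob to hinge, y along the hinge axis, z out of the arm's upper side.
- jar: White plastic bottle, 84 mm in diameter, 160 mm high, upright; a bystander. Origin at the centre of its underside.
- mug: White mug, 80 mm in diameter, 85 mm high, upright; a bystander. Origin at the centre of its underside.
- driver: Screwdriver 190 mm long lying on the bench; a bystander. Origin under its middle.
- spool: Spool of blue filament lying flat, 196 mm in diameter, 65 mm high; a bystander. Origin at the centre of its underside.
Things that resemble listed ones, but are neither listed nor needed, are in the scene too. What is meant by the part that bears bar_center is not blue or orange, and is the smaller of those in its own colour.

How it is judged:
By the outcome, as a careful person would: the job done as asked, in the order asked, and still so for the second after the job is handed in, with the robot touching nothing.
It also fails if it takes over 67 s, if anything falls off the work surface, if the arm or the gripper's body presses on something with over 40 N, if the wrist force passes 120 N, or if a joint passes its speed limit or range.

## Working session

There is one attempt and no reset: what is moved stays moved. The work goes in short steps, Python scripts to look and compute and a tool call to move; the robot and the scene stay as the last step left them, time stands still between calls to the robot, and variables do not carry over. Pictures are saved under pics/ and viewed, and the job is handed in when it is done.

Besides the shell and the picture viewer there is one more tool, called after "Request:" in YAML: its name, and indented under it one key for each argument. servo_tool: Moves the arm, as the interface text tells. Its arguments: {"type":"object","properties":{"steps":{"type":"string"}},"required":["steps"]}

```bash
mkdir -p pics; ls
python3 - <<'E'
from cell import sensors, read_camera, get_calibration
import cv2, numpy as np
print(sensors.state())
for n in ("scene","top"):
    im,d=read_camera(n); cv2.imwrite(f"pics/{n}0.png",im); np.savez(f"{n}0.npz",im=im,d=d)
    c=get_calibration(n); print(n,c)
E
```

```text
pics
{'t': 0.0, 'joints': array([-1.36761488e+00,  4.91562563e-01,  1.55945758e+00,  2.44899350e-06,
        1.09168726e+00, -1.05600569e-01]), 'qvel': array([-4.52476827e-04,  2.00432341e-03, -1.38269860e-03, -5.95564056e-04,
       -3.43629926e-05,  6.47499233e-04]), 'tau': array([ 1.98044618e-04, -6.12655807e+01, -2.58183253e+01,  6.91563799e-02,
        4.81204432e-02, -6.84239831e-05]), 'eef_pos': array([ 189.90880988, -595.19244292,  214.05708031]), 'tcp_rot': array([-1.67834531,  1.56968157,  1.77202824]), 'ft_force': array([ 0.52995983,  0.00421929, -0.77238639]), 'moment': array([-0.00312595,  0.00751914,  0.00606813]), 'opening': 0.9993426616400649}
scene {'mtx': array([[473.6238902 ,   0.        , 316.95022329],
       [  0.        , 473.6238902 , 238.91739226],
       [  0.        ,   0.        ,   1.        ]]), 'distortion': array([-0.06771017,  0.        ,  0.        ,  0.        ,  0.        ]), 'R': array([[-0.77524664,  0.63128295, -0.02178249],
       [ 0.37970656,  0.43818539, -0.81474935],
       [-0.5047926 , -0.63990265, -0.57940403]]), 't': array([ 389.52128449, -101.77792424, 1381.25108703])}
top {'mtx': array([[440.17212715,   0.        , 311.69747489],
       [  0.        , 440.17212715, 243.25185762],
       [  0.        ,   0.        ,   1.        ]]), 'distortion': array([0.02105415, 0.        , 0.        , 0.        , 0.        ]), 'R': array([[-0.02808123, -0.99949457,  0.01490158],
       [-0.99228579,  0.02607173, -0.12119889],
       [ 0.12074912, -0.01819004, -0.99251638]]), 't': array([-1.16570246e+00,  4.61486822e+02,  1.27847180e+03])}
```

View pics/scene0.png

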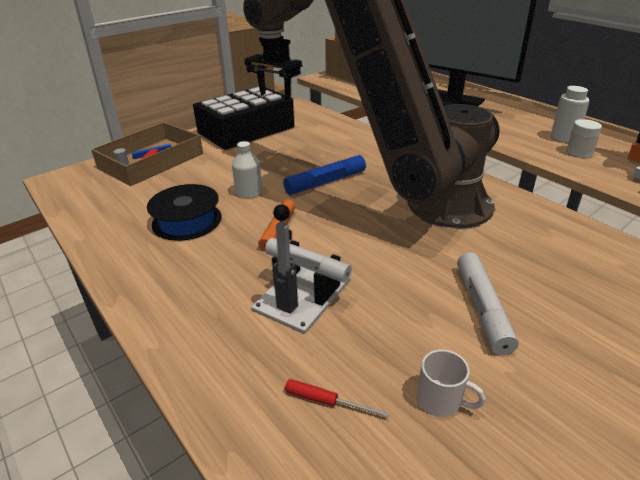

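View pics/top0.png

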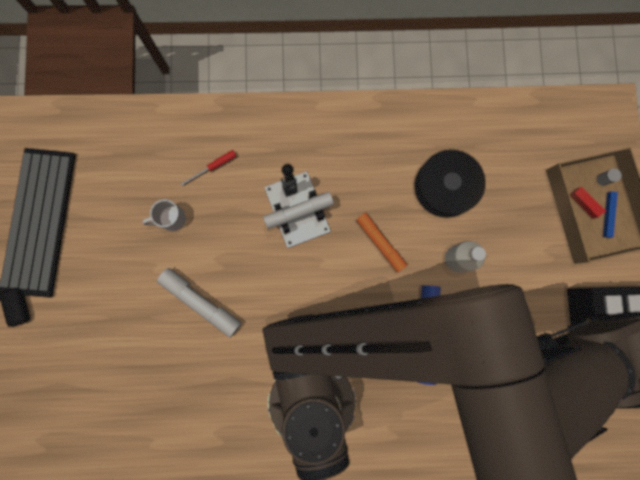

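The scene shows the fixture holding a grey bar at scene (308,260) and top (298,211). The mug is at scene (443,383), the screwdriver at (335,398), the jar at (247,172) and the spool at (185,212).

There are four bar candidates: grey in the V-blocks (scene 308,260), a larger grey one on the bench (486,303), blue (326,175) and orange (277,225). The grey one in the fixture fits, since it is neither blue nor orange and is the smaller of the two greys. I'll confirm with a crop.

```bash
cat > h.py <<'E'
import numpy as np, cv2
from cell import sensors, read_camera, get_calibration
def cal(n):
    c=get_calibration(n); return c["mtx"],c["distortion"],c["R"],np.asarray(c["t"])
def ray(n,uv):
    K,D,R,t=cal(n); p=cv2.undistortPoints(np.array(uv,float).reshape(-1,1,2),K,D).reshape(-1,2)
    d=np.c_[p,np.ones(len(p))]@R; return -R.T@t,d
def plane(n,uv,z):
    o,d=ray(n,uv); return o+d*((z-o[2])/d[:,2])[:,None]
def tri(uvs,uvt):
    a,d1=ray("scene",uvs); b,d2=ray("top",uvt); out=[]
    for p,q in zip(d1,d2):
        s=np.linalg.lstsq(np.c_[p,-q],b-a,rcond=None)[0]; x,y=a+s[0]*p,b+s[1]*q
        out.append(np.r_[(x+y)/2,np.linalg.norm(x-y)])
    return np.array(out)
def dep(n,d,uv):
    o,r=ray(n,uv); uv=np.array(uv).astype(int).reshape(-1,2)
    return o+r*d[uv[:,1],uv[:,0]][:,None]
def proj(n,X):
    K,D,R,t=cal(n); return cv2.projectPoints(np.array(X,float).reshape(-1,3),cv2.Rodrigues(R)[0],t,K,D)[0].reshape(-1,2)
def crop(n,im,c,w,h,s,f):
    x,y=c; r=im[y-h//2:y+h//2,x-w//2:x+w//2]; cv2.imwrite("pics/"+f,cv2.resize(r,None,fx=s,fy=s,interpolation=cv2.INTER_CUBIC))
E
python3 - <<'E'
from h import *
s=np.load("scene0.npz");t=np.load("top0.npz")
crop("scene",s["im"],(305,265),130,130,4.6,"cs0.png")
crop("top",t["im"],(298,205),100,100,6,"ct0.png")
# lengths of grey bars (depth based)
P=dep("scene",s["d"],[(272,246),(345,272),(468,262),(504,346)]);print(P.round(0))
print(dep("top",t["d"],[(268,219),(329,202),(165,275),(233,328),(298,210),(288,172)]).round(0))
E
```

```text
[[591. -46. 106.]
 [522. 120.  98.]
 [250. 237.  54.]
 [384. 425.  30.]]
[[523. 108. 108.]
 [567. -64. 107.]
 [378. 411.  47.]
 [222. 217.  51.]
 [546.  24. 109.]
 [612.  44. 263.]]
```

View pics/cs0.png

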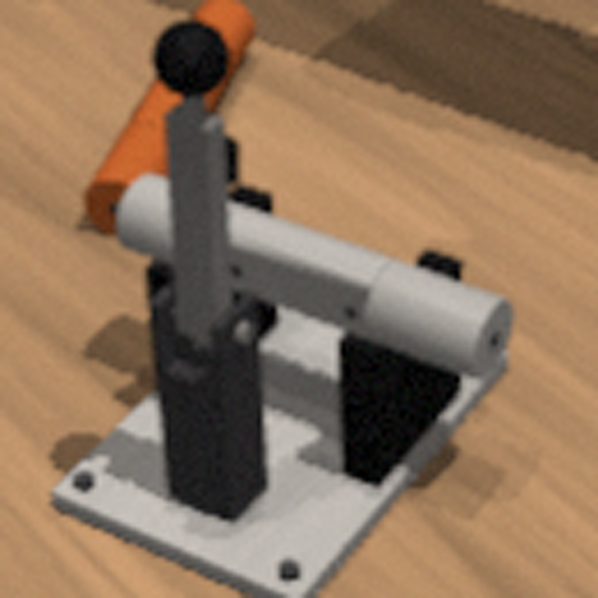

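View pics/ct0.png

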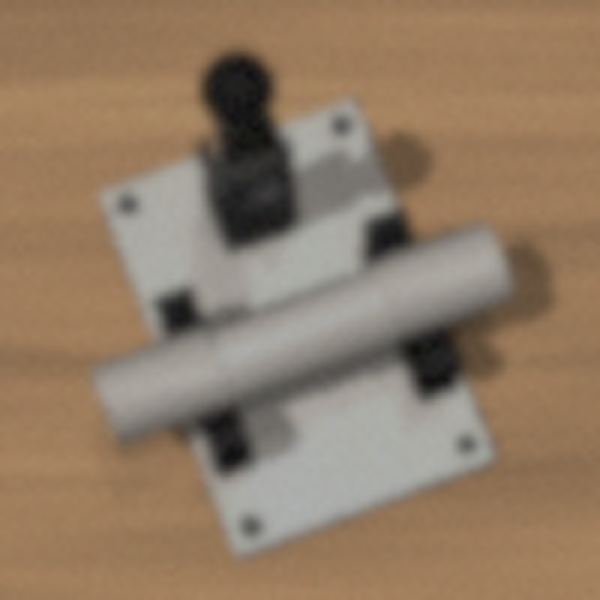

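The crops confirm it: in the fixture is a light-grey bar with its flat and two dark holes facing the hinge post. It runs from about top (265,222) to (331,201). The clamp is roughly upright. Next I measure the fixture, the axis and the flat angle.

Run:
```python
from h import *
s=np.load("scene0.npz");t=np.load("top0.npz")
# plate corners top (crop/6 + offset)
ct=np.array([[105,190],[355,100],[493,457],[240,553]])/6+[248,155]-0.4
P=plane("top",ct,12); print("plate",P.round(1), "mean",P.mean(0).round(1))
print([np.linalg.norm(P[i]-P[(i+1)%4]).round(1) for i in range(4)])
# plate local x: mean of far edge - near edge; far=corners0,1
ex=(P[0]+P[1]-P[2]-P[3])/2; print("fixture yaw",np.arctan2(ex[1],ex[0]))
# scene plate corners
cs=np.array([[55,498],[300,598],[508,362]])/4.6+[240,200]-0.4
print("scene plate",plane("scene",cs,12).round(1))
# bar ends axis: end face centre
es=np.array([[495,338]])/4.6+[240,200]
print("depth near end", )
# top depth cloud
for n,D in(("top",t),("scene",s)):
    d=D["d"]; im=D["im"].astype(int)
    v,u=np.mgrid[0:480,0:640]; uv=np.c_[u.ravel(),v.ravel()]
    X=dep(n,d,uv); c=im.reshape(-1,3)
    m=(X[:,2]>60)&(X[:,2]<118)&(np.hypot(X[:,0]-546,X[:,1]-24)<125)&(c.min(1)>95)
    np.save(f"bar_{n}.npy",np.c_[X[m],uv[m]])
    Q=X[m]; print(n,m.sum(),Q.mean(0).round(1)); 
    w,V=np.linalg.eigh(np.cov(Q.T)); print(V[:,2].round(4)); pr=(Q-Q.mean(0))@V[:,2]; print("len",np.ptp(np.percentile(pr,[.5,99.5])), "ends",(Q.mean(0)+np.outer(np.percentile(pr,[.5,99.5]),V[:,2])).round(1))
# knob
for n,uvc,f in(("top",(287.2,169.5),0),("scene",(281.5,212),0)): pass
print("knob tri",tri([(240+190/4.6,200+57/4.6)],[(248+236/6,155+90/6)]).round(1))
```

```text
plate [[641.8 123.   12. ]
 [685.8  -5.1  12. ]
 [499.7 -69.6  12. ]
 [454.5  58.6  12. ]] mean [570.5  26.7  12. ]
[np.float64(135.5), np.float64(196.9), np.float64(135.9), np.float64(198.1)]
fixture yaw 0.33247567407206857
scene plate [[686.7   1.5  12. ]
 [637.8 127.2  12. ]
 [457.5  67.1  12. ]]
depth near end
top 904 [547.7  25.3 106.6]
[-0.3302  0.9439 -0.0034]
len 197.190281793709 ends [[580.5 -68.7 106.9]
 [515.4 117.4 106.3]]
scene 918 [549.1  50.6 106.1]
[-0.3391  0.9405 -0.0242]
len 197.47738454437882 ends [[590.3 -63.7 109. ]
 [523.3 122.1 104.2]]
knob tri [[620.4  46.4 250.7   0.7]]
```

Run:
```python
from h import *
from scipy.optimize import least_squares
from scipy.spatial.transform import Rotation as Ro
B={n:np.load(f"bar_{n}.npy")[:,:3] for n in("top","scene")}
yaw=0.335
for n,mask in(("top",0),("scene",0),("both",0)):
    Q=B[n] if n!="both" else np.r_[B["top"],B["scene"]]
    def fr(p):
        ey=np.array([-np.sin(p[2]),np.cos(p[2]),p[4]]);ey/=np.linalg.norm(ey); c=np.array([p[0],p[1],p[3]]); return c,ey
    ey0=np.array([-np.sin(yaw),np.cos(yaw),0]); y=(Q-[551,22,90])@ey0
    E=Q[(abs(y)>48)&(abs(y)<92)]
    def f(p):
        c,ey=fr(p); q=E-c; return np.linalg.norm(q-np.outer(q@ey,ey),axis=1)-20
    r=least_squares(f,[549,24,yaw,90,0],loss="soft_l1"); c,ey=fr(r.x)
    print(n,len(E),r.x.round(3),"rms",np.sqrt(np.mean(f(r.x)**2)).round(2), "yext",np.percentile((Q-c)@ey,[0.5,99.5]).round(1))
    ex=np.cross(ey,[0,0,1]);ex/=np.linalg.norm(ex);ez=np.cross(ex,ey)
    M=Q[abs((Q-c)@ey)<36]-c; a=M@ex;b=M@ez
    rr=np.hypot(a,b); ang=np.degrees(np.arctan2(a,b))
    for lo in range(-80,120,10):
        k=(ang>=lo)&(ang<lo+10)
        if k.sum()>5: print(lo,k.sum(),rr[k].mean().round(1),end=" | ")
    print()
for n in("scene","top"):
    print(n,-get_calibration(n)["R"].T@get_calibration(n)["t"])
R=Ro.from_euler("xyz",sensors.state()["tcp_rot"]).as_matrix();print(R.round(3))
t=np.load("top0.npz");print(dep("top",t["d"],[(165,214),(468,256),(450,183),(235,154),(380,240),(404,268)]).round(0))
```

```text
top 404 [ 8.48912e+02 -8.17028e+02  3.42000e-01  9.03970e+01 -0.00000e+00] rms 3.4 yext [794.9 992.1]

scene 408 [ 6.02108e+02 -1.25633e+02  3.36000e-01  9.24580e+01 -4.00000e-03] rms 1.41 yext [ 62.3 259.5]

both 812 [ 9.983230e+02 -1.244378e+03  3.400000e-01  8.874200e+01  2.000000e-03] rms 2.65 yext [1248.  1446.2]

scene [1037.86614541  682.56568488  725.86368719]
top [ 303.51973714   10.05858602 1324.85326577]
[[-0.     0.304 -0.953]
 [ 0.001 -0.953 -0.304]
 [-1.    -0.001 -0.   ]]
[[ 564.  426.    8.]
 [ 402. -436.  134.]
 [ 624. -424.   66.]
 [ 741.  212.   24.]
 [ 464. -215.   42.]
 [ 382. -290.    3.]]
```

Run:
```python
from h import *
from scipy.optimize import least_squares
B={n:np.load(f"bar_{n}.npy")[:,:3] for n in("top","scene")}
yaw=0.335; o=np.array([549,24,90.]); ex0=np.array([np.cos(yaw),np.sin(yaw),0]);ey0=np.array([-np.sin(yaw),np.cos(yaw),0]);ez0=np.array([0,0,1.])
for n in("top","scene","both"):
    Q=B[n] if n!="both" else np.r_[B["top"],B["scene"]]
    y=(Q-o)@ey0
    def fr(p):
        ey=ey0+p[2]*ex0+p[3]*ez0; return o+p[0]*ex0+p[1]*ez0, ey/np.linalg.norm(ey)
    E=Q[(abs(y)>48)&(abs(y)<92)]
    def f(p):
        c,ey=fr(p); q=E-c; return np.linalg.norm(q-np.outer(q@ey,ey),axis=1)-20
    r=least_squares(f,np.zeros(4),loss="soft_l1"); c,ey=fr(r.x)
    print(n,len(E),r.x.round(3),c.round(1),"yaw",(yaw-r.x[2]).round(3),"rms",np.sqrt(np.mean(f(r.x)**2)).round(2), "yext",np.percentile((Q-c)@ey,[0.5,99.5]).round(1))
    ex=np.cross(ey,ez0);ex/=np.linalg.norm(ex);ez=np.cross(ex,ey)
    M=Q[abs((Q-c)@ey)<36]-c; a=M@ex;b=M@ez
    rr=np.hypot(a,b); ang=np.degrees(np.arctan2(a,b))
    for lo in range(-80,130,10):
        k=(ang>=lo)&(ang<lo+10)
        if k.sum()>3: print(lo,k.sum(),rr[k].mean().round(1),end=" | ")
    print()
    # plane-offset fit of flat: line in (a,b) for ang 50..110
    k=(ang>45)&(ang<125)
    if k.sum()>20:
        g=least_squares(lambda p:np.minimum(a*np.sin(p[0])+b*np.cos(p[0]),99)-14,[1.3],loss="soft_l1") if 0 else None
        for th in range(40,115,5):
            T=np.radians(th); h=a*np.sin(T)+b*np.cos(T); w=abs(a*np.cos(T)-b*np.sin(T))<12; w&=h>5
            print(th,w.sum(),h[w].mean().round(1),h[w].std().round(2),end=" | ")
        print()
```

```text
top 404 [ 0.853  0.067 -0.007 -0.001] [549.8  24.3  90.1] yaw 0.342 rms 3.39 yext [-98.   99.2]
-80 4 17.3 | -70 16 19.7 | -60 17 20.2 | -50 27 20.7 | -40 30 20.9 | -30 31 20.3 | -20 34 20.1 | -10 34 20.9 | 0 36 21.1 | 10 22 20.5 | 20 26 20.4 | 30 25 20.0 | 40 8 19.3 | 60 4 33.0 | 
scene 393 [ 0.763  1.839 -0.    -0.005] [549.7  24.3  91.8] yaw 0.335 rms 1.41 yext [-96.5 100.7]
-40 8 19.8 | -30 10 19.8 | -20 19 19.9 | -10 31 20.2 | 0 32 20.2 | 10 46 20.2 | 20 41 20.5 | 30 47 20.4 | 40 39 20.7 | 
both 797 [ 1.202  0.791 -0.004  0.002] [550.1  24.4  90.8] yaw 0.339 rms 2.66 yext [-97.6 100.6]
-80 5 17.9 | -70 17 19.7 | -60 20 20.4 | -50 26 20.0 | -40 42 20.7 | -30 38 20.1 | -20 53 20.0 | -10 65 20.8 | 0 71 20.8 | 10 67 20.7 | 20 71 20.7 | 30 74 20.4 | 40 36 20.4 |
```

```bash
cat > flat.py <<'E'
from h import *
def flat(f,n="scene",c0=(549.8,24.3,90.5),yaw=0.338,verb=1):
    D=np.load(f); v,u=np.mgrid[0:480,0:640]; X=dep(n,D["d"],np.c_[u.ravel(),v.ravel()])
    ex=np.array([np.cos(yaw),np.sin(yaw),0]);ey=np.array([-np.sin(yaw),np.cos(yaw),0]); q=X-np.array(c0)
    y=q@ey; m=(abs(y)<38)&(abs(y)>0); a=q[m]@ex; b=q[m][:,2]; y=y[m]; rr=np.hypot(a,b); k=(rr<23)&(rr>10); a,b,rr,y=a[k],b[k],rr[k],y[k]
    ang=np.degrees(np.arctan2(a,b))
    for lo in range(-90,130,10):
        k=(ang>=lo)&(ang<lo+10)
        if k.sum()>3: print(lo,k.sum(),rr[k].mean().round(1),end=" | ")
    print()
    best=[]
    for th in np.arange(-30,115,1.):
        # predicted radius along each angle: min(20, 14/cos(d)); compare
        d=np.radians(ang-th); pr=np.where(abs(d)<np.radians(45.57),14/np.maximum(np.cos(d),.1),20.)
        best.append((np.mean(np.minimum(abs(rr-pr),4)),th))
    best.sort(); print("best",best[:4]); return best[0][1]
if __name__=="__main__":
    import sys
    for n in("scene","top"): flat(f"{n}{sys.argv[1]}.npz",n)
E
python3 flat.py 0
```

```text
-40 7 21.0 | -30 13 21.0 | -20 19 21.2 | -10 34 21.4 | 0 32 21.1 | 10 41 21.2 | 20 43 21.2 | 30 43 21.1 | 40 47 20.8 | 50 40 18.7 | 60 27 16.5 | 70 28 15.0 | 80 21 14.3 | 90 25 14.0 | 100 18 14.3 | 110 22 14.3 | 120 27 15.6 | 
best [(np.float64(1.1556994280700592), np.float64(97.0)), (np.float64(1.1565197209917606), np.float64(98.0)), (np.float64(1.1602640141774967), np.float64(99.0)), (np.float64(1.1609091373095008), np.float64(96.0))]
-90 12 20.0 | -80 15 19.1 | -70 17 19.6 | -60 17 20.0 | -50 30 20.3 | -40 26 19.8 | -30 29 19.5 | -20 33 19.2 | -10 30 19.9 | 0 32 20.1 | 10 23 19.9 | 20 24 19.8 | 30 25 19.5 | 40 11 19.3 | 
best [(np.float64(1.4159497693669245), np.float64(97.0)), (np.float64(1.4180939557506365), np.float64(98.0)), (np.float64(1.418261874805264), np.float64(96.0)), (np.float64(1.4196326365027454), np.float64(99.0))]
```

```bash
cat > plan.py <<'E'
from h import *
from scipy.spatial.transform import Rotation as Ro
yaw=0.338; C=np.array([549.8,24.3,90.5])
ex=np.array([np.cos(yaw),np.sin(yaw),0]);ey=np.array([-np.sin(yaw),np.cos(yaw),0]);ez=np.array([0,0,1.])
def pose(phi,back=0,A=None,y=-82):
    """lean phi deg towards +ex; grasp point at A (default on the bar axis), backed off"""
    A=C+y*ey if A is None else A; p=np.radians(phi)
    x=-(np.sin(p)*ex+np.cos(p)*ez); yy=np.cos(p)*ex-np.sin(p)*ez
    return A+(19-back)*x, np.c_[x,yy,np.cross(x,yy)]
def now():
    s=sensors.state(); return s["eef_pos"],Ro.from_euler("xyz",s["tcp_rot"]).as_matrix(),s
def rows(T,P,R):
    """interpolated rows from now to T=(p,R) in N rows"""
    p,r=P,R; N=T[2]; W=Ro.from_matrix(r.T@T[1]).as_rotvec()/N
    for i in range(N):
        d=r.T@((T[0]-p)/(N-i)); print(" ".join(f"{v:.1f}" for v in d)," ".join(f"{v:.4f}" for v in W)); p=p+r@d; r=r@Ro.from_rotvec(W).as_matrix()
    return p,r
def go(*targets):
    p,r,s=now(); print("t",s["t"],"pos",p.round(1),"open",round(s["opening"],3),"F",s["ft_force"].round(1),"j",s["joints"].round(2))
    for T in targets: p,r=rows(T,p,r); print("--")
def lean():
    p,r,s=now(); x=r[:,0]; g=p-19*x-(C-82*ey)
    print("t",round(s["t"],2),"grasp-pt offset ex,ey,ez",(g@np.c_[ex,ey,ez]).round(1),"lean",np.degrees(np.arctan2(-x@ex,-x[2])).round(2),"tilt_y",np.degrees(x@ey).round(2),"F fix",(s["ft_force"]@np.c_[ex,ey,ez]).round(1),"M",s["moment"].round(2),"open mm",round(s["opening"]*95.1,1),"j",s["joints"].round(2))
E
python3 - <<'E'
from plan import *
p,R=pose(0); H=p.copy(); H[2]=240
go((H,R,16))
E
```

```text
t 0.1 pos [ 189.9 -595.2  214.1] open 1.001 F [-0.   0.6  0.1] j [-1.37  0.49  1.56  0.    1.09 -0.11]
-1.6 -24.9 -33.3 -0.1000 -0.0001 0.0000
-1.6 -21.5 -35.7 -0.1000 -0.0001 0.0000
-1.6 -17.8 -37.6 -0.1000 -0.0001 0.0000
-1.6 -14.0 -39.2 -0.1000 -0.0001 0.0000
-1.6 -10.0 -40.4 -0.1000 -0.0001 0.0000
-1.6 -5.9 -41.2 -0.1000 -0.0001 0.0000
-1.6 -1.7 -41.6 -0.1000 -0.0001 0.0000
-1.6 2.4 -41.6 -0.1000 -0.0001 0.0000
-1.6 6.6 -41.1 -0.1000 -0.0001 0.0000
-1.6 10.6 -40.3 -0.1000 -0.0001 0.0000
-1.6 14.6 -39.0 -0.1000 -0.0001 0.0000
-1.6 18.4 -37.3 -0.1000 -0.0001 0.0000
-1.6 22.0 -35.3 -0.1000 -0.0001 0.0000
-1.6 25.5 -32.9 -0.1000 -0.0001 0.0000
-1.6 28.6 -30.2 -0.1000 -0.0001 0.0000
-1.6 31.5 -27.2 -0.1000 -0.0001 0.0000
--
```

Request:
servo_tool:
  steps: "-6 -25 -33 -0.1 0 0 75; -6 -21 -36 -0.1 0 0 75; -4 -18 -38 -0.1 0 0 75; -2 -14 -39 -0.1 0 0 75; 0 -10 -40 -0.1 0 0 75; 0 -6 -41 -0.1 0 0 75; 0 -2 -42 -0.1 0 0 75; 0 2 -42 -0.1 0 0 75"

```text
t: 0.9
eef_pos: [383.1, -314.6, 230.2]
tcp_rot: [-2.325, 1.566, 1.948]
ft_force: [0.8, 0.4, -0.4]
opening: 0.788
```

Run:
```python
from plan import *
p,R=pose(0); H=p.copy(); H[2]=240
go((H,R,9))
```

```text
t 0.9 pos [ 383.1 -314.6  230.2] open 0.788 F [ 0.8  0.4 -0.4] j [-0.82  0.29  1.85  0.    1.01 -0.38]
-1.0 7.1 -35.5 -0.0864 -0.0005 0.0002
-1.0 10.2 -34.7 -0.0864 -0.0005 0.0002
-1.0 13.1 -33.7 -0.0864 -0.0005 0.0002
-1.0 16.0 -32.5 -0.0864 -0.0005 0.0002
-1.1 18.7 -31.0 -0.0864 -0.0005 0.0002
-1.1 21.3 -29.2 -0.0864 -0.0005 0.0002
-1.1 23.8 -27.3 -0.0864 -0.0005 0.0002
-1.1 26.0 -25.1 -0.0864 -0.0005 0.0002
-1.1 28.1 -22.8 -0.0864 -0.0005 0.0002
--
```

Request:
servo_tool:
  steps: "-1 8 -40 -0.097 0 0 75; -1 11 -39 -0.097 0 0 75; -1 15 -38 -0.097 0 0 75; -1 18 -36 -0.097 0 0 75; -1 21 -34 -0.097 0 0 75; -1 24 -32 -0.097 0 0 75; -1 28 -30 -0.097 0 0 75; -1 31 -27 -0.097 0 0 75"

```text
t: 1.7
eef_pos: [571.4, -33.4, 238.3]
tcp_rot: [-2.856, 1.564, 2.226]
ft_force: [0.3, -0.1, 0.0]
opening: 0.789
```

Run:
```python
from plan import *
lean()
go((*pose(48,110),8))
```

```text
t 1.7 grasp-pt offset ex,ey,ez [  1.3  20.3 166.8] lean 0.12 tilt_y 0.38 F fix [ 0.3 -0.2  0. ] M [-0.04 -0.21  0.  ] open mm 75.0 j [-0.18  0.39  1.66  0.01  1.1  -0.55]
t 1.7 pos [571.4 -33.4 238.3] open 0.789 F [ 0.3 -0.1  0. ] j [-0.18  0.39  1.66  0.01  1.1  -0.55]
10.8 8.2 2.9 0.0041 0.0009 -0.1045
9.9 9.3 2.9 0.0041 0.0009 -0.1045
8.9 10.3 2.8 0.0041 0.0009 -0.1045
7.8 11.2 2.8 0.0041 0.0009 -0.1045
6.5 12.0 2.7 0.0041 0.0009 -0.1045
5.3 12.6 2.7 0.0041 0.0009 -0.1045
3.9 13.1 2.7 0.0041 0.0009 -0.1045
2.5 13.4 2.6 0.0041 0.0009 -0.1045
--
```

Request:
servo_tool:
  steps: "5 8 6 0.004 0 -0.104 75; 8 9 6 0.004 0 -0.104 75; 8 10 4 0.004 0 -0.104 75; 8 11 3 0.004 0 -0.104 75; 8 12 2 0.004 0 -0.104 75; 7 13 0 0.004 0 -0.104 75; 6 13 0 0.004 0 -0.104 75; 5 14 0 0.004 0 -0.104 75"

```text
t: 2.5
eef_pos: [639.6, -25.9, 152.2]
tcp_rot: [-1.556, 0.711, -2.783]
ft_force: [0.2, -0.4, -0.3]
opening: 0.795
```

Run:
```python
from plan import *
lean()
go((*pose(48,80),3),(*pose(48,0),5))
im,d=read_camera("scene"); cv2.imwrite("pics/s1.png",im)
```

```text
t 2.5 grasp-pt offset ex,ey,ez [82.4  5.2 74.1] lean 49.28 tilt_y -0.9 F fix [ 0.1 -0.5 -0.3] M [ 0.17 -0.5  -0.07] open mm 75.6 j [-0.02  0.95  1.06 -0.31  1.95 -0.36]
t 2.5 pos [639.6 -25.9 152.2] open 0.795 F [ 0.2 -0.4 -0.3] j [-0.02  0.95  1.06 -0.31  1.95 -0.36]
10.3 0.3 1.5 -0.0004 0.0053 0.0074
10.3 0.3 1.5 -0.0004 0.0053 0.0074
10.3 0.2 1.6 -0.0004 0.0053 0.0074
--
16.0 -0.0 0.0 -0.0000 0.0000 0.0000
16.0 0.0 0.0 -0.0000 0.0000 0.0000
16.0 -0.0 -0.0 -0.0000 0.0000 0.0000
16.0 0.0 0.0 -0.0000 0.0000 0.0000
16.0 -0.0 -0.0 -0.0000 0.0000 0.0000
--
```

View pics/s1.png

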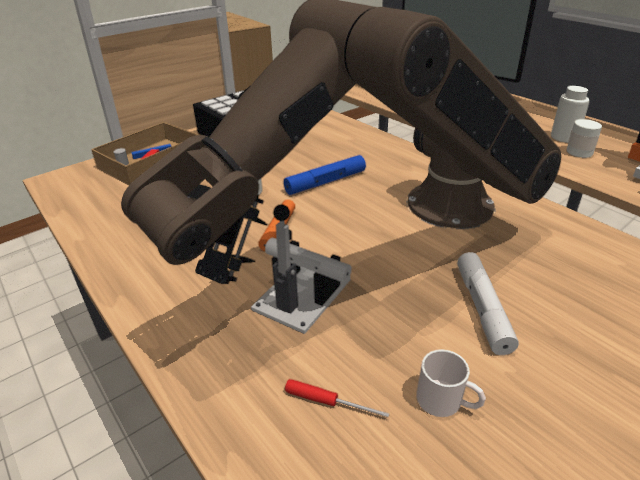

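The gripper is leaning at pixel (230,245), in line with the far bar end at (272,245) and clear of the post. I approach along the tool axis.

Request:
servo_tool:
  steps: "10 0 2 0 0.005 0.007 75; 10 0 1.5 0 0.005 0.007 75; 10 0 1.5 0 0.005 0.007 75; 16 0 0 0 0 0 75; 16 0 0 0 0 0 75; 16 0 0 0 0 0 75; 16 0 0 0 0 0 75; 12 0 0 0 0 0 75"

```text
t: 3.35
eef_pos: [559.2, -59.8, 75.4]
tcp_rot: [-1.574, 0.74, -2.809]
ft_force: [0.5, -0.3, -0.2]
opening: 0.794
```

Run:
```python
from plan import *
lean()
go((*pose(48,0),3))
im,d=read_camera("scene"); crop("scene",im,(270,255),160,120,4,"s2.png")
```

```text
t 3.35 grasp-pt offset ex,ey,ez [-5.  -0.5 -2.3] lean 47.61 tilt_y 0.24 F fix [ 0.4 -0.4 -0.2] M [ 0.15 -0.57 -0.04] open mm 75.5 j [-0.08  0.91  1.37 -0.3   1.65 -0.31]
t 3.35 pos [559.2 -59.8  75.4] open 0.794 F [ 0.5 -0.3 -0.2] j [-0.08  0.91  1.37 -0.3   1.65 -0.31]
-1.7 0.5 -0.2 -0.0003 -0.0014 -0.0023
-1.7 0.5 -0.2 -0.0003 -0.0014 -0.0023
-1.7 0.5 -0.2 -0.0003 -0.0014 -0.0023
--
```

View pics/s2.png

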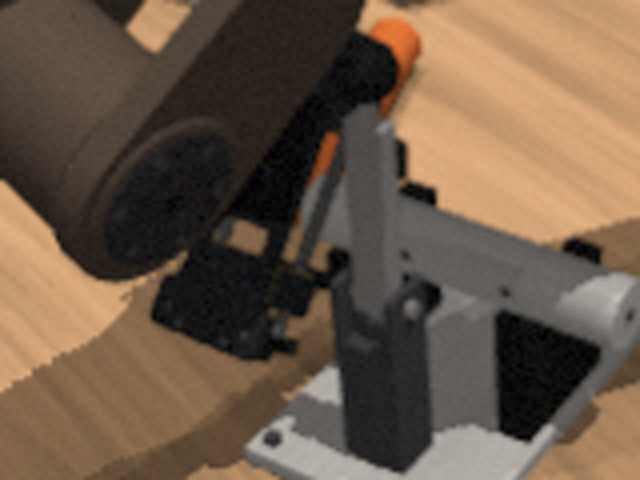

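The fingers straddle the far end of the bar, just beyond the V-block, with no contact force. I make a small correction and then close.

Request:
servo_tool:
  steps: "-2 0.5 0 0 0 -0.002 75; -2 0.5 0 0 0 -0.002 75; -1 0.5 0 0 0 -0.002 60; 0 0 0 0 0 0 50; 0 0 0 0 0 0 40; 0 0 0 0 0 0 30; 0 0 0 0 0 0 30; 0 0 0 0 0 0 30"

```text
t: 4.2
eef_pos: [564.1, -58.8, 80.0]
tcp_rot: [-1.572, 0.741, -2.809]
ft_force: [1.5, 0.2, -0.3]
opening: 0.416
```

Run:
```python
from plan import *
lean()
```

```text
t 4.2 grasp-pt offset ex,ey,ez [-0.  -1.3  2.4] lean 47.52 tilt_y 0.24 F fix [ 1.5 -0.3 -0.3] M [ 0.06 -0.68 -0.  ] open mm 39.6 j [-0.08  0.91  1.36 -0.3   1.66 -0.32]
```

Request:
servo_tool:
  steps: "0 1 0 0 0 0.05 30; 0 1.3 0 0 0 0.07 30; 0 1.5 0 0 0 0.08 30; 0 1.5 0 0 0 0.08 30; 0 1.5 0 0 0 0.08 30; 0 1.5 0 0 0 0.08 30; 0 0 0 0 0 0 30; 0 0 0 0 0 0 30"

```text
t: 5.0
eef_pos: [569.6, -56.5, 76.3]
tcp_rot: [-1.573, 1.191, -2.809]
ft_force: [1.9, 0.7, -3.6]
opening: 0.412
```

```bash
python3 - <<'E'
from plan import *
lean()
for n in("scene","top"):
    im,d=read_camera(n); np.savez(f"{n}3.npz",im=im,d=d)
crop("scene",np.load("scene3.npz")["im"],(290,255),160,120,4,"s3.png")
E
python3 flat.py 3
```

```text
t 5.0 grasp-pt offset ex,ey,ez [-1.1 -0.9  3.4] lean 21.77 tilt_y 0.12 F fix [ 2.   0.1 -3.6] M [ 0.14 -0.9  -0.19] open mm 39.2 j [-0.13  0.72  1.59 -0.18  1.18 -0.37]
-40 5 22.1 | -30 16 21.8 | -20 19 22.2 | -10 25 21.8 | 0 34 21.6 | 10 34 21.2 | 20 55 19.7 | 30 49 18.1 | 40 41 16.3 | 50 38 15.1 | 60 30 14.2 | 70 36 14.1 | 80 28 15.2 | 90 37 15.8 | 100 40 16.9 | 110 21 17.7 | 120 6 18.2 | 
best [(np.float64(1.48585197664793), np.float64(74.0)), (np.float64(1.4882684488023175), np.float64(75.0)), (np.float64(1.4949852409420623), np.float64(73.0)), (np.float64(1.4986320645161582), np.float64(76.0))]

best [(np.float64(nan), np.float64(-30.0)), (np.float64(nan), np.float64(-29.0)), (np.float64(nan), np.float64(-28.0)), (np.float64(nan), np.float64(-27.0))]
  return _methods._mean(a, axis=axis, dtype=dtype,
  ret = ret.dtype.type(ret / rcount)
```

View pics/s3.png

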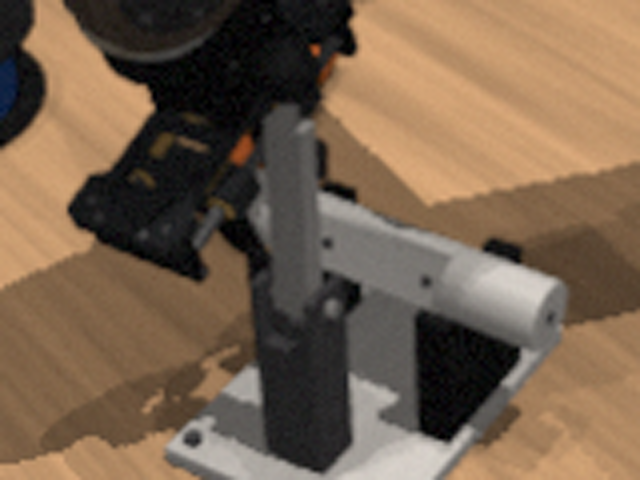

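The flat (holes at crop (327,243) and (427,281)) has rolled up by about 25° with low forces. Continuing.

Request:
servo_tool:
  steps: "0.3 1.5 0 0 0 0.08 30; 0.3 1.7 0 0 0 0.08 30; 0.3 1.7 0 0 0 0.08 30; 0.3 1.7 0 0 0 0.08 30; 0.2 1.7 0 0 0 0.08 30; 0.2 1.7 0 0 0 0.08 30; 0.2 1.7 0 0 0 0.08 30; 0 0 0 0 0 0 30"

```text
t: 5.9
eef_pos: [579.7, -52.9, 73.5]
tcp_rot: [1.579, 1.391, 0.355]
ft_force: [3.5, 2.4, -1.6]
opening: 0.413
```

Run:
```python
from plan import *
lean()
```

```text
t 5.9 grasp-pt offset ex,ey,ez [-0.8 -0.8  1.7] lean -10.31 tilt_y 0.18 F fix [ 4.1  1.1 -1.6] M [ 0.52 -0.62 -0.01] open mm 39.3 j [-0.25  0.57  1.91  0.21  0.52 -0.77]
```

Joint 5 is nearing its lower limit (0.52), so I regrasp for the remaining roll instead of forcing the lean. Open, back off and look.

Request:
servo_tool:
  steps: "0 0 0 0 0 0 55; 0 0 0 0 0 0 75; 0 0 0 0 0 0 75; -10 0 0 0 0 0 75; -20 0 0 0 0 0 75; -25 0 0 0 0 0 75; -25 0 0 0 0 0 75; -10 0 0 0 0 0 75"

```text
t: 6.7
eef_pos: [564.5, -57.6, 164.1]
tcp_rot: [1.605, 1.403, 0.386]
ft_force: [0.9, -0.7, -0.9]
opening: 0.792
```

```bash
python3 - <<'E'
from plan import *
lean()
for n in("scene","top"):
    im,d=read_camera(n); np.savez(f"{n}4.npz",im=im,d=d)
crop("scene",np.load("scene4.npz")["im"],(300,255),160,120,4,"s4.png")
go((*pose(35,90),8),(*pose(35,0),6))
E
python3 flat.py 4 2>/dev/null
```

```text
t 6.7 grasp-pt offset ex,ey,ez [-16.4  -0.3  92.3] lean -9.59 tilt_y 0.46 F fix [ 0.6 -1.  -0.9] M [-0.02 -0.05  0.02] open mm 75.3 j [-0.27  0.42  1.86  0.15  0.73 -0.72]
t 6.8 pos [564.6 -57.5 163.2] open 0.787 F [ 0.2  0.5 -0.5] j [-0.27  0.42  1.86  0.15  0.73 -0.73]
2.9 6.3 0.1 0.0019 -0.0003 -0.0973
2.3 6.6 0.1 0.0019 -0.0003 -0.0973
1.6 6.8 0.1 0.0019 -0.0003 -0.0973
1.0 6.9 0.0 0.0019 -0.0003 -0.0973
0.3 7.0 0.0 0.0019 -0.0003 -0.0973
-0.4 7.0 0.0 0.0019 -0.0003 -0.0973
-1.1 6.9 0.0 0.0019 -0.0003 -0.0973
-1.7 6.8 -0.0 0.0019 -0.0003 -0.0973
--
15.0 0.0 0.0 -0.0000 0.0000 -0.0000
15.0 0.0 0.0 -0.0000 0.0000 -0.0000
15.0 -0.0 0.0 -0.0000 0.0000 -0.0000
15.0 0.0 0.0 -0.0000 0.0000 -0.0000
15.0 -0.0 -0.0 -0.0000 0.0000 -0.0000
15.0 -0.0 -0.0 -0.0000 0.0000 -0.0000
--
-30 19 21.2 | -20 18 21.3 | -10 56 20.4 | 0 52 18.7 | 10 49 16.9 | 20 40 15.8 | 30 36 15.4 | 40 41 15.6 | 50 40 16.4 | 60 46 17.2 | 70 47 18.8 | 80 40 19.8 | 90 26 19.8 | 100 17 19.2 | 110 15 19.1 | 120 6 19.1 | 
best [(np.float64(1.6247260865874817), np.float64(42.0)), (np.float64(1.6256376552846705), np.float64(41.0)), (np.float64(1.629169896391902), np.float64(40.0)), (np.float64(1.6306813666803004), np.float64(43.0))]
-90 7 19.3 | -80 4 19.7 | -70 13 20.6 | -60 16 19.5 | -50 16 19.9 | -40 20 20.0 | -30 21 20.0 | -20 22 19.5 | -10 21 19.0 | 0 21 17.1 | 10 16 15.3 | 20 12 15.0 | 30 8 12.8 | 40 19 14.0 | 50 13 14.3 | 60 20 16.0 | 70 21 17.1 | 80 8 18.2 | 
best [(np.float64(1.405874342859022), np.float64(39.0)), (np.float64(1.406556700424735), np.float64(40.0)), (np.float64(1.4077541289067592), np.float64(38.0)), (np.float64(1.4112087634975197), np.float64(37.0))]
```

View pics/s4.png

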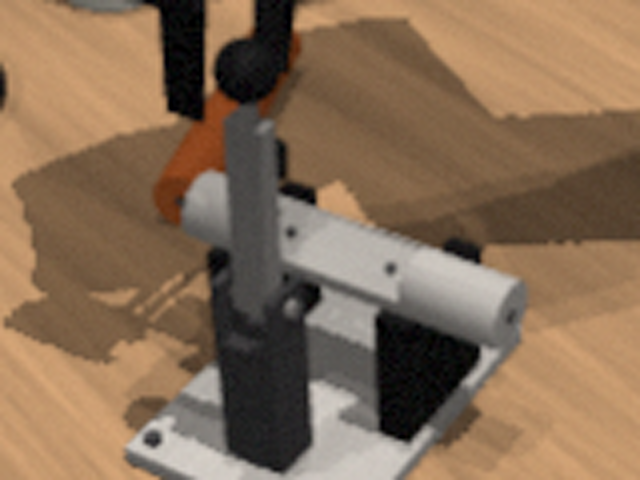

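The bar sits in both V-blocks with its flat at about 40°. Its holes are at crop (291,232) and (391,268). I regrasp at +35° lean.

Request:
servo_tool:
  steps: "3 6 0 0.002 0 -0.097 75; 2 6.5 0 0.002 0 -0.097 75; 2 7 0 0.002 0 -0.097 75; 1 7 0 0.002 0 -0.097 75; 0 7 0 0.002 0 -0.097 75; 0 7 0 0.002 0 -0.097 75; -1 7 0 0.002 0 -0.097 75; -2 7 0 0.002 0 -0.097 75"

```text
t: 7.6
eef_pos: [613.9, -39.0, 140.1]
tcp_rot: [-1.574, 0.924, -2.81]
ft_force: [-0.2, -0.5, -0.2]
opening: 0.787
```

Run:
```python
from plan import *
lean()
A=C-82*ey+np.array([0,0,1.5])
go((*pose(35,0,A),6))
```

```text
t 7.6 grasp-pt offset ex,ey,ez [50.9  1.  64.8] lean 37.03 tilt_y 0.23 F fix [-0.3 -0.4 -0.2] M [ 0.07 -0.36 -0.03] open mm 74.8 j [-0.07  0.82  1.26 -0.24  1.66 -0.35]
t 7.6 pos [613.9 -39.  140.1] open 0.787 F [-0.2 -0.5 -0.2] j [-0.07  0.82  1.26 -0.24  1.66 -0.35]
13.5 -0.3 0.2 -0.0004 -0.0007 0.0059
13.5 -0.4 0.2 -0.0004 -0.0007 0.0059
13.5 -0.5 0.2 -0.0004 -0.0007 0.0059
13.5 -0.6 0.2 -0.0004 -0.0007 0.0059
13.5 -0.6 0.2 -0.0004 -0.0007 0.0059
13.5 -0.7 0.2 -0.0004 -0.0007 0.0059
--
```

Request:
servo_tool:
  steps: "13.5 -0.3 0.2 0 0 0.005 75; 13.5 -0.4 0.2 0 0 0.005 75; 13.5 -0.5 0.2 0 0 0.005 75; 13.5 -0.5 0.2 0 0 0.005 75; 13.5 -0.5 0.2 0 0 0.005 75; 10 -0.5 0 0 0 0 75; 0 0 0 0 0 0 75; 0 0 0 0 0 0 75"

```text
t: 8.4
eef_pos: [564.8, -53.4, 62.3]
tcp_rot: [-1.588, 0.929, -2.817]
ft_force: [1.8, -1.0, 0.7]
opening: 0.793
```

Run:
```python
from plan import *
lean()
A=C-82*ey+np.array([0,0,1.5])
go((*pose(35,0,A),2))
```

```text
t 8.4 grasp-pt offset ex,ey,ez [ -0.3   3.6 -13. ] lean 36.77 tilt_y 0.47 F fix [ 1.3 -1.5  0.7] M [ 0.08 -0.47  0.01] open mm 75.4 j [-0.09  0.84  1.46 -0.25  1.44 -0.33]
t 8.4 pos [564.8 -53.4  62.3] open 0.793 F [ 1.8 -1.   0.7] j [-0.09  0.84  1.46 -0.25  1.44 -0.33]
-5.9 -4.0 1.8 0.0032 -0.0041 0.0154
-6.0 -3.9 1.8 0.0032 -0.0041 0.0154
--
```

Request:
servo_tool:
  steps: "-4 -3 1.2 0.002 -0.002 0.01 75; -4 -3 1.2 0.002 -0.002 0.01 75; -2 -1 0.6 0.002 -0.002 0.01 75; 0 0 0 0 0 0 75; 0 0 0 0 0 0 60; 0 0 0 0 0 0 50; 0 0 0 0 0 0 44; 0 0 0 0 0 0 44"

```text
t: 9.2
eef_pos: [567.8, -56.2, 77.2]
tcp_rot: [-1.57, 0.965, -2.804]
ft_force: [0.9, 0.1, 0.7]
opening: 0.512
```

Run:
```python
from plan import *
lean()
A=C-82*ey+np.array([0,0,1.5])
go((*pose(35,0,A),2))
```

```text
t 9.2 grasp-pt offset ex,ey,ez [1.1 0.1 2.3] lean 34.7 tilt_y 0.0 F fix [ 0.9 -0.2  0.7] M [ 0.05 -0.38 -0.03] open mm 48.7 j [-0.1   0.81  1.46 -0.25  1.43 -0.33]
t 9.2 pos [567.8 -56.2  77.2] open 0.512 F [0.9 0.1 0.7] j [-0.1   0.81  1.46 -0.25  1.43 -0.33]
0.6 -0.3 0.0 -0.0003 -0.0000 -0.0026
0.6 -0.3 0.0 -0.0003 -0.0000 -0.0026
--
```

Request:
servo_tool:
  steps: "0 0 0 0 0 0 40; 0 0 0 0 0 0 34; 0 0 0 0 0 0 30; 0 0 0 0 0 0 30; 0 0 0 0 0 0 30; 0.2 1.2 0 0 0 0.06 30; 0.3 1.6 0 0 0 0.08 30; 0.3 1.6 0 0 0 0.08 30"

```text
t: 10.0
eef_pos: [571.0, -55.1, 75.1]
tcp_rot: [-1.568, 1.186, -2.8]
ft_force: [-1.2, -0.1, 0.8]
opening: 0.414
```

Request:
servo_tool:
  steps: "0.3 1.6 0 0 0 0.08 30; 0.3 1.6 0 0 0 0.08 30; 0.3 1.6 0 0 0 0.08 30; 0.3 1.6 0 0 0 0.08 30; 0.3 1.6 0 0 0 0.08 30; 0.2 0.8 0 0 0 0.04 30; 0 0 0 0 0 0 30; 0 0 0 0 0 0 30"

```text
t: 10.8
eef_pos: [577.3, -53.1, 74.7]
tcp_rot: [1.529, 1.497, 0.294]
ft_force: [0.6, 1.0, -2.8]
opening: 0.416
```

```bash
python3 - <<'E'
from plan import *
lean()
for n in("scene","top"):
    im,d=read_camera(n); np.savez(f"{n}5.npz",im=im,d=d)
crop("scene",np.load("scene5.npz")["im"],(300,255),160,120,4,"s5.png")
E
python3 flat.py 5 2>/dev/null
```

```text
t 10.8 grasp-pt offset ex,ey,ez [-1.1 -0.   3.1] lean -4.21 tilt_y -0.18 F fix [ 0.9  0.8 -2.8] M [ 0.24 -0.37 -0.08] open mm 39.6 j [-0.22  0.58  1.85  0.06  0.64 -0.61]
-50 9 20.3 | -40 38 19.4 | -30 36 17.6 | -20 21 16.7 | -10 31 16.1 | 0 24 16.2 | 10 30 16.6 | 20 37 18.0 | 30 41 19.2 | 40 46 20.5 | 50 38 20.8 | 60 46 20.3 | 70 39 20.2 | 80 29 19.8 | 90 30 19.4 | 100 20 19.6 | 110 9 19.0 | 120 5 18.7 | 
best [(np.float64(1.598375637452482), np.float64(-7.0)), (np.float64(1.5986703818747834), np.float64(-6.0)), (np.float64(1.6009084905490374), np.float64(-5.0)), (np.float64(1.6011587029066576), np.float64(-8.0))]
-50 4 17.6 | -40 4 17.0 | -30 7 15.9 | -20 5 13.2 | -10 6 14.7 | 0 7 15.0 | 10 11 15.5 | 20 12 17.8 | 30 11 17.8 | 40 11 18.2 | 50 10 19.0 | 70 4 19.0 | 
best [(np.float64(1.6459237307861638), np.float64(-3.0)), (np.float64(1.649819989894832), np.float64(-2.0)), (np.float64(1.651168366482395), np.float64(-4.0)), (np.float64(1.6513994126566627), np.float64(0.0))]
```

View pics/s5.png

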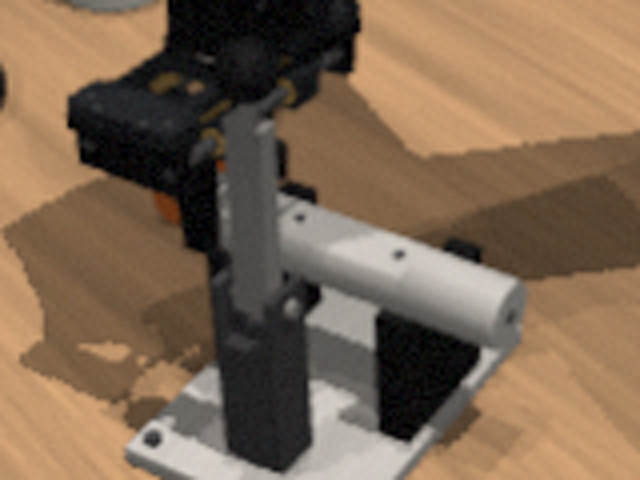

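```bash
cat > slope.py <<'E'
from plan import *
import sys
def slope(f,n,th0):
    D=np.load(f); v,u=np.mgrid[0:480,0:640]; q=dep(n,D["d"],np.c_[u.ravel(),v.ravel()])-C
    y=q@ey; m=(abs(y)<38)&(D["im"].min(2).ravel()>60); q=q[m]; y=y[m]
    for _ in range(6):
        t=np.radians(th0); nn=np.sin(t)*ex+np.cos(t)*ez; tt=np.cos(t)*ex-np.sin(t)*ez
        h=q@nn; w=q@tt; k=(abs(w)<10)&(abs(h-15)<5)
        A=np.c_[w[k],y[k],np.ones(k.sum())]; r=np.linalg.lstsq(A,h[k],rcond=None)[0]
        k2=abs(A@r-h[k])<3; r=np.linalg.lstsq(A[k2],h[k][k2],rcond=None)[0]
        sd=np.sqrt(np.linalg.inv(A[k2].T@A[k2])[0,0])*np.std(A[k2]@r-h[k][k2]); th0-=np.degrees(np.arctan(r[0]))
    print(f,"flat angle",th0.round(2),"+-",np.degrees(sd).round(2),"h",r[2].round(2),"yslope",np.degrees(r[1]).round(2),"n",k2.sum())
for a in sys.argv[1:]:
    f,th=a.split(":"); n=f.rstrip("0123456789"); slope(f+".npz",n,float(th))
E
python3 slope.py scene0:97 scene3:74 scene4:41 top4:40 scene5:-4 top5:-4
```

```text
scene0.npz flat angle 97.17 +- 0.73 h 13.79 yslope -0.15 n 164
scene3.npz flat angle 72.19 +- 0.89 h 14.21 yslope -0.03 n 236
scene4.npz flat angle 38.67 +- 0.83 h 15.32 yslope 0.28 n 268
top4.npz flat angle 37.36 +- 1.2 h 13.78 yslope -1.26 n 108
scene5.npz flat angle -0.57 +- 0.77 h 15.97 yslope -0.13 n 189
top5.npz flat angle -4.05 +- 2.35 h 13.49 yslope 1.11 n 45
```

The flat is at 0° ± 1° (slope fit) and this agrees with the tool's total turn of about 96.7° from 97°. I release with the clamp still open and retreat upward.

Request:
servo_tool:
  steps: "0.7 0 0 0 0 0 30; 0 0 0 0 0 0 45; 0 0 0 0 0 0 60; 0 0 0 0 0 0 75; 0 0 0 0 0 0 75; -12 0 0 0 0 0 75; -20 0 0 0 0 0 75; -25 0 0 0 0 0 75"

```text
t: 11.7
eef_pos: [572.4, -53.8, 130.3]
tcp_rot: [1.568, 1.505, 0.336]
ft_force: [0.0, -0.3, -0.0]
opening: 0.787
```

Request:
servo_tool:
  steps: "-30 0 0 0 0 0 75; -40 0 0 0 0 0 75; -40 0 0 0 0 0 75; -40 -10 10 0 0 0 75; -20 -20 20 0 0 0 60; 0 -20 20 0 0 0 40; 0 -10 10 0 0 0 20; 0 0 0 0 0 0 0"

```text
t: 12.5
eef_pos: [522.0, -135.7, 313.8]
tcp_rot: [1.467, 1.498, 0.237]
ft_force: [-1.1, 0.2, -0.3]
opening: 0.505
```

```bash
python3 - <<'E'
from plan import *
lean()
for n in("scene","top"):
    im,d=read_camera(n); np.savez(f"{n}6.npz",im=im,d=d)
crop("scene",np.load("scene6.npz")["im"],(300,255),160,120,4,"s6.png")
crop("top",np.load("top6.npz")["im"],(298,205),120,100,6,"t6.png")
E
python3 slope.py scene6:0 top6:0
```

```text
t 12.5 grasp-pt offset ex,ey,ez [-80.7 -59.6 242.2] lean -4.16 tilt_y -0.42 F fix [-0.9  0.5 -0.3] M [-0.07 -0.12 -0.01] open mm 48.0 j [-0.4   0.25  1.67  0.05  1.17 -0.76]
scene6.npz flat angle -0.26 +- 0.81 h 15.59 yslope -0.02 n 196
top6.npz flat angle -4.01 +- 1.4 h 14.23 yslope -0.7 n 133
```

View pics/s6.png

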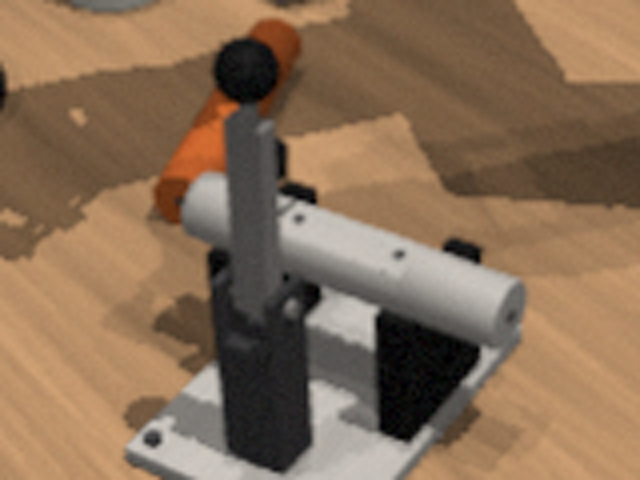

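View pics/t6.png

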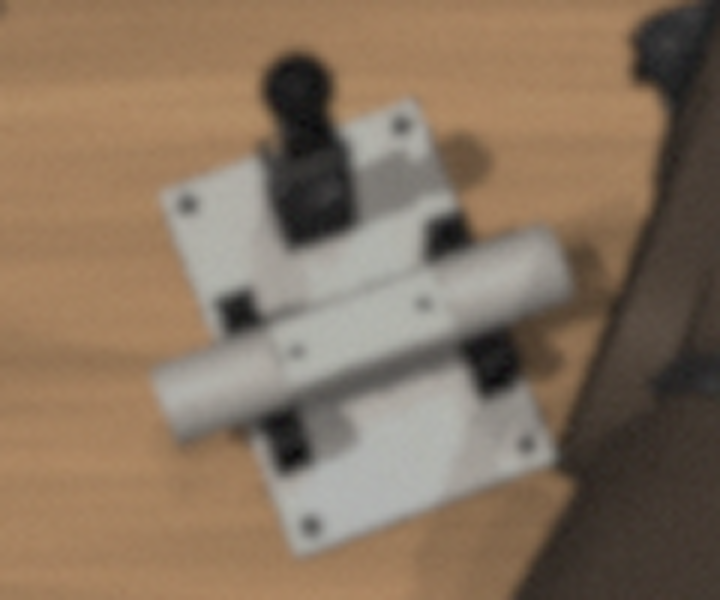

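Run:
```python
from plan import *
def refine(n,uv):
    g=cv2.cvtColor(np.load(n+"6.npz")["im"],cv2.COLOR_BGR2GRAY).astype(float); x,y=np.round(uv).astype(int)
    w=g[y-3:y+4,x-3:x+4]; d=np.clip(np.median(w)-10-w,0,None); v,u=np.mgrid[-3:4,-3:4]; return np.array([x+(d*u).sum()/d.sum(),y+(d*v).sum()/d.sum()])
s=[refine("scene",(220+400/4-.4,195+254/4-.4)),refine("scene",(220+300/4-.4,195+218/4-.4))]
t=[refine("top",(238+296/6-.4,155+352/6-.4)),refine("top",(238+424/6-.4,155+303/6-.4))]
print(s,t)
X=tri(s,t); print(X.round(2))
B=np.c_[ex,ey,ez]; print("tri rel axis",((X[:,:3]-C)@B).round(2))
for n,uv in(("scene",s),("top",t)): print(n,"at z=104.3",((plane(n,uv,104.3)-C)@B).round(2))
# top: bar silhouette centre line vs holes at mid y
im=np.load("top6.npz")["im"]; 
# plate/bar edges via depth: flat edges from profile at fixture-x scan
```

```text
[array([319.44394619, 258.07174888]), array([294.38003839, 248.23224568])] [array([286.42857143, 213.40336134]), array([308.18965517, 205.20689655])]
[[ 5.3825e+02  5.6260e+01  1.0592e+02  2.5000e-01]
 [ 5.5944e+02 -5.2200e+00  1.0794e+02  5.6000e-01]]
tri rel axis [[ -0.3   33.98  15.42]
 [ -0.69 -31.05  17.44]]
scene at z=104.3 [[ -2.03  32.75  13.8 ]
 [ -4.78 -33.66  13.8 ]]
top at z=104.3 [[ -0.04  34.05  13.8 ]
 [  0.15 -31.59  13.8 ]]
```

Both holes are visible on top (crop (296,352) and (424,303)) and lie within about 0.7 mm of the axis line, so the flat faces up to within about 2°. The robot is clear of the bar and the clamp is still open. Next is the knob: I grip the ball with the jaws along the hinge axis and follow the arc.

```bash
cat >> plan.py <<'E'
RK=np.c_[-ez,-ey,-ex]
HG=np.array([625.3,50.8,118.])-2.5*ey
def knob(th,up=0): return HG+133*(-np.cos(th)*ex+np.sin(th)*ez)+up*ez
def kp(th,up=0): return knob(th,up)-19*ez, RK
def kst():
    p,r,s=now(); g=p-19*r[:,0]; q=(g-HG)@np.c_[ex,ey,ez]
    print("t",round(s["t"],2),"g rel hinge",q.round(1),"theta",np.arctan2(q[2],-q[0]).round(3),"rad",np.hypot(q[0],q[2]).round(1),"toolx",r[:,0].round(3),"F",(s["ft_force"]@np.c_[ex,ey,ez]).round(1),"open",round(s["opening"]*95.1,1),"j",s["joints"].round(2))
E
python3 - <<'E'
from plan import *
im=np.load("scene6.npz")["im"]; imt=np.load("top6.npz")["im"]
def blob(im,c,w=11,th=45):
    x,y=c; g=im[y-w:y+w+1,x-w:x+w+1].max(2); m=(g<th).astype(np.uint8); n,l,s,ce=cv2.connectedComponentsWithStats(m); i=1+np.argmax(s[1:,4]); return ce[i]+[x-w,y-w],s[i]
a,b=blob(im,(281,212)),blob(imt,(287,169),7); print(a,b); print(tri([a[0]],[b[0]]).round(1), knob(1.52).round(1))
kst(); go((*kp(1.52,90),16))
E
```

```text
(array([281.12121212, 212.42929293]), array([  4,   4,  16,  16, 198], dtype=int32)) (array([287.50561798, 170.66292135]), array([ 3,  3, 10, 12, 89], dtype=int32))
[[619.5  45.6 249.7   0.7]] [619.8  46.2 250.8]
t 12.6 g rel hinge [-159.7 -138.1  214.2] theta 0.93 rad 267.2 toolx [ 0.07   0.018 -0.997] F [-0.1  0.2 -0.6] open 40.2 j [-0.4   0.25  1.67  0.05  1.17 -0.76]
t 12.6 pos [ 522.6 -134.5  313.2] open 0.423 F [-0.1  0.2 -0.6] j [-0.4   0.25  1.67  0.05  1.17 -0.76]
0.1 9.5 -8.6 0.0983 -0.0032 -0.0039
0.0 8.6 -9.5 0.0983 -0.0032 -0.0039
-0.0 7.7 -10.3 0.0983 -0.0032 -0.0039
-0.1 6.6 -11.0 0.0983 -0.0032 -0.0039
-0.2 5.5 -11.6 0.0983 -0.0032 -0.0039
-0.2 4.3 -12.1 0.0983 -0.0032 -0.0039
-0.3 3.1 -12.4 0.0983 -0.0032 -0.0039
-0.3 1.9 -12.7 0.0983 -0.0032 -0.0039
-0.4 0.6 -12.8 0.0983 -0.0032 -0.0039
-0.4 -0.6 -12.8 0.0983 -0.0032 -0.0039
-0.4 -1.9 -12.7 0.0983 -0.0032 -0.0039
-0.5 -3.1 -12.4 0.0983 -0.0032 -0.0039
-0.5 -4.3 -12.1 0.0983 -0.0032 -0.0039
-0.5 -5.5 -11.6 0.0983 -0.0032 -0.0039
-0.5 -6.6 -11.0 0.0983 -0.0032 -0.0039
-0.5 -7.7 -10.3 0.0983 -0.0032 -0.0039
--
```

Request:
servo_tool:
  steps: "0 10 -9 0.1 -0.003 -0.004 62; 0 9 -10 0.1 -0.003 -0.004 62; 0 8 -10 0.1 -0.003 -0.004 62; 0 7 -11 0.1 -0.003 -0.004 62; 0 6 -12 0.1 -0.003 -0.004 62; 0 4 -12 0.1 -0.003 -0.004 62; 0 3 -12 0.1 -0.003 -0.004 62; 0 2 -13 0.1 -0.003 -0.004 62"

```text
t: 13.4
eef_pos: [577.2, -32.3, 311.8]
tcp_rot: [2.057, 1.544, 0.001]
ft_force: [-0.7, -0.0, 0.6]
opening: 0.651
```

Run:
```python
from plan import *
kst(); go((*kp(1.52,90),8))
```

```text
t 13.4 g rel hinge [-73.4 -59.8 212.8] theta 1.239 rad 225.1 toolx [ 0.027  0.    -1.   ] F [-0.7  0.2  0.6] open 62.0 j [-0.17  0.33  1.56  0.    1.23  0.31]
t 13.4 pos [577.2 -32.3 311.8] open 0.651 F [-0.7 -0.   0.6] j [-0.17  0.33  1.56  0.    1.23  0.31]
-1.1 0.2 -11.2 0.0935 -0.0026 -0.0022
-1.1 -0.9 -11.1 0.0935 -0.0026 -0.0022
-1.2 -1.9 -11.0 0.0935 -0.0026 -0.0022
-1.2 -2.9 -10.8 0.0935 -0.0026 -0.0022
-1.2 -3.9 -10.4 0.0935 -0.0026 -0.0022
-1.2 -4.9 -10.0 0.0935 -0.0026 -0.0022
-1.2 -5.8 -9.5 0.0935 -0.0026 -0.0022
-1.2 -6.7 -8.9 0.0935 -0.0026 -0.0022
--
```

Request:
servo_tool:
  steps: "-1 0 -11 0.092 -0.003 -0.002 62; -1 -1 -11 0.092 -0.003 -0.002 62; -1 -2 -11 0.092 -0.003 -0.002 62; -1 -3 -11 0.092 -0.003 -0.002 62; -1 -4 -10 0.092 -0.003 -0.002 62; -1 -5 -10 0.092 -0.003 -0.002 62; -1 -5 -8 0.085 -0.003 -0.002 62; 0 -4 -5 0.06 0 0 62"

```text
t: 14.2
eef_pos: [618.2, 55.8, 312.5]
tcp_rot: [-0.205, 1.559, -2.979]
ft_force: [-0.0, -0.2, -0.1]
opening: 0.651
```

Run:
```python
from plan import *
kst(); go((*kp(1.52,60),2),(*kp(1.52,0),6))
im,d=read_camera("scene"); crop("scene",im,(290,215),160,120,4,"s7.png")
```

```text
t 14.2 g rel hinge [ -4.8   9.6 213.5] theta 1.548 rad 213.5 toolx [-0.011 -0.002 -1.   ] F [-0.1 -0.2 -0.1] open 61.9 j [-0.02  0.41  1.42 -0.    1.32  1.19]
t 14.2 pos [618.2  55.8 312.5] open 0.651 F [-0.  -0.2 -0.1] j [-0.02  0.41  1.42 -0.    1.32  1.19]
10.3 4.8 0.9 0.0147 0.0057 0.0011
10.3 4.8 0.9 0.0147 0.0057 0.0011
--
10.0 -0.0 -0.0 -0.0000 0.0000 -0.0000
10.0 -0.0 -0.0 -0.0000 0.0000 -0.0000
10.0 -0.0 -0.0 -0.0000 0.0000 -0.0000
10.0 -0.0 -0.0 -0.0000 0.0000 -0.0000
10.0 -0.0 -0.0 -0.0000 0.0000 -0.0000
10.0 -0.0 -0.0 -0.0000 0.0000 -0.0000
--
```

View pics/s7.png

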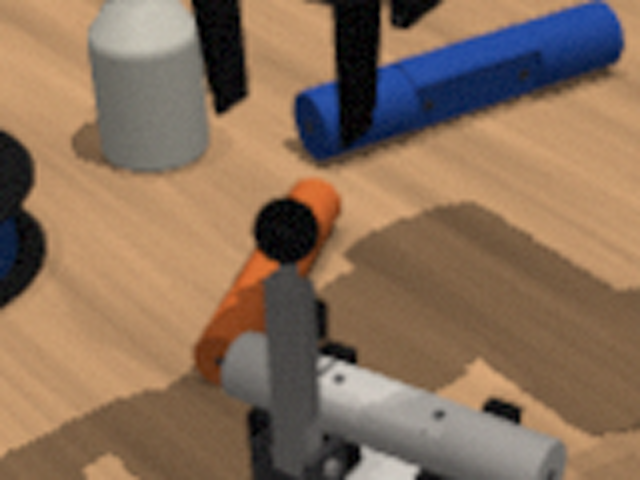

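The fingers at (222,60) and (355,90) are above the knob at (287,228) and about 9 mm off along the jaws. I correct that, then go down.

Request:
servo_tool:
  steps: "0 3 0.5 0.01 0.004 0 62; 0 3 0.5 0.01 0.004 0 62; 2 2 0.5 0.008 0.003 0 62; 6 0.5 0 0 0 0 62; 8 0 0 0 0 0 62; 8 0 0 0 0 0 62; 5 0 0 0 0 0 62; 0 0 0 0 0 0 62"

```text
t: 15.05
eef_pos: [619.1, 48.4, 278.5]
tcp_rot: [-0.897, 1.566, 2.586]
ft_force: [0.4, -0.9, -0.3]
opening: 0.653
```

Run:
```python
from plan import *
kst(); go((*kp(1.52,0),6))
```

```text
t 15.05 g rel hinge [ -6.6   2.2 179.5] theta 1.534 rad 179.6 toolx [-0.004  0.003 -1.   ] F [ 0.1 -1.  -0.3] open 62.1 j [-0.03  0.43  1.48  0.    1.23  1.2 ]
t 15.05 pos [619.1  48.4 278.5] open 0.653 F [ 0.4 -0.9 -0.3] j [-0.03  0.43  1.48  0.    1.23  1.2 ]
7.8 0.4 -0.0 0.0005 0.0005 0.0006
7.8 0.4 0.0 0.0005 0.0005 0.0006
7.8 0.4 0.0 0.0005 0.0005 0.0006
7.8 0.4 0.0 0.0005 0.0005 0.0006
7.8 0.4 0.0 0.0005 0.0005 0.0006
7.8 0.4 0.0 0.0005 0.0005 0.0006
--
```

Request:
servo_tool:
  steps: "7 0.6 0 0 0 0 62; 8 0.5 0 0 0 0 62; 8 0.5 0 0 0 0 62; 8 0.3 0 0 0 0 62; 7 0.2 0 0 0 0 62; 3 0 0 0 0 0 62; 0 0 0 0 0 0 62; 0 0 0 0 0 0 62"

```text
t: 15.85
eef_pos: [619.7, 46.4, 233.5]
tcp_rot: [-0.859, 1.565, 2.624]
ft_force: [-0.0, -0.5, 0.2]
opening: 0.651
```

Run:
```python
from plan import *
kst()
im,d=read_camera("scene"); crop("scene",im,(290,225),160,120,4,"s8.png")
```

```text
t 15.85 g rel hinge [-6.600e+00  1.000e-01  1.345e+02] theta 1.522 rad 134.7 toolx [-0.005  0.003 -1.   ] F [-0.2 -0.5  0.2] open 61.9 j [-0.03  0.47  1.54  0.    1.13  1.2 ]
```

View pics/s8.png

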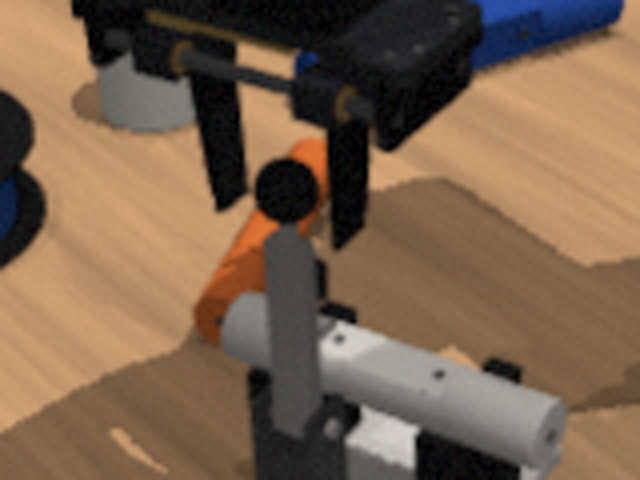

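The fingers straddle the ball. Closing.

Request:
servo_tool:
  steps: "0 0 0 0 0 0 50; 0 0 0 0 0 0 40; 0 0 0 0 0 0 34; 0 0 0 0 0 0 28; 0 0 0 0 0 0 25; 0 0 0 0 0 0 25; 0 0 0 0 0 0 25; 0 0 0 0 0 0 25"

```text
t: 16.7
eef_pos: [619.8, 47.1, 234.6]
tcp_rot: [-1.178, 1.566, 2.305]
ft_force: [0.2, 1.4, -0.1]
opening: 0.324
```

Run:
```python
from plan import *
kst()
p,r,s=now(); g=p-19*r[:,0]
# arc rows: keep the tool upright, step theta
for th0 in (1.52,):
    ths=[1.50,1.44,1.37,1.30,1.22,1.14,1.06,.98,.9,.82,.74,.66,.58,.5,.42,.35,.28,.22,.16,.1,.06,.03,0]
    q=knob(1.52)
    for t in ths: k=knob(t); d=r.T@(k-q); q=k; print(t,d.round(1))
```

```text
t 16.7 g rel hinge [ -6.4   0.7 135.6] theta 1.524 rad 135.7 toolx [-0.003  0.004 -1.   ] F [ 0.7  1.2 -0.1] open 30.8 j [-0.03  0.47  1.54  0.    1.14  1.2 ]
1.5 [ 0.2 -0.   2.7]
1.44 [ 0.8 -0.   7.9]
1.37 [ 1.6 -0.   9.2]
1.3 [ 2.2 -0.   9. ]
1.22 [ 3.3 -0.  10.1]
1.14 [ 4.1 -0.   9.8]
1.06 [ 4.8 -0.   9.5]
0.98 [ 5.6 -0.   9.1]
0.9 [ 6.3 -0.   8.6]
0.82 [7. 0. 8.]
0.74 [7.6 0.  7.5]
0.66 [8.1 0.  6.8]
0.58 [8.7 0.  6.2]
0.5 [9.1 0.  5.5]
0.42 [9.5 0.  4.7]
0.35 [8.6 0.  3.5]
0.28 [8.9 0.  2.9]
0.22 [7.7 0.  2. ]
0.16 [7.8 0.  1.5]
0.1 [7.9 0.  1. ]
0.06 [5.3 0.  0.4]
0.03 [4.  0.  0.2]
0 [4.  0.  0.1]
```

Request:
servo_tool:
  steps: "0.3 0 3 0 0 0 25; 1 0 7 0 0 0 25; 1.6 0 9 0 0 0 25; 2.2 0 9 0 0 0 25; 3.3 0 10 0 0 0 25; 4 0 10 0 0 0 25; 4 0 7 0 0 0 25; 0 0 0 0 0 0 25"

```text
t: 17.5
eef_pos: [563.3, 27.1, 218.4]
tcp_rot: [-2.169, 1.567, 1.313]
ft_force: [2.4, 2.8, -4.1]
opening: 0.325
```

Run:
```python
from plan import *
kst()
im,d=read_camera("scene"); crop("scene",im,(290,225),160,120,4,"s9.png")
```

```text
t 17.5 g rel hinge [-66.4   0.6 119.4] theta 1.063 rad 136.6 toolx [ 0.001  0.004 -1.   ] F [ 3.2  1.9 -4.1] open 30.9 j [-0.07  0.4   1.71  0.    1.03  1.16]
```

View pics/s9.png

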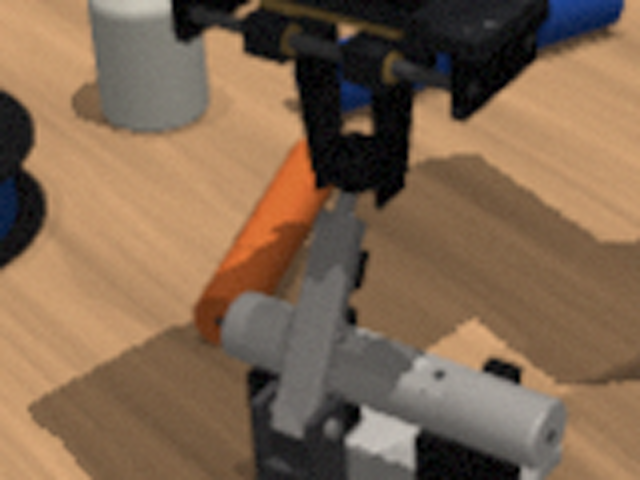

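The clamp follows: the knob is in the jaws at crop (355,165) and theta is about 1.06. Continuing.

Request:
servo_tool:
  steps: "6 0 8 0 0 0 25; 6 0 8.6 0 0 0 25; 7 0 8 0 0 0 25; 7.6 0 7.5 0 0 0 25; 8 0 7 0 0 0 25; 8.5 0 6 0 0 0 25; 6 0 4 0 0 0 25; 0 0 0 0 0 0 25"

```text
t: 18.35
eef_pos: [513.9, 9.7, 167.0]
tcp_rot: [-1.737, 1.568, 1.746]
ft_force: [-0.8, 0.2, -0.8]
opening: 0.324
```

Run:
```python
from plan import *
kst()
```

```text
t 18.35 g rel hinge [-118.8    0.6   68. ] theta 0.52 rad 136.9 toolx [-0.001  0.003 -1.   ] F [-0.7  0.4 -0.8] open 30.8 j [-0.11  0.39  1.88  0.    0.86  1.12]
```

Request:
servo_tool:
  steps: "7 0 4 0 0 0 25; 8 0 4 0 0 0 25; 8 0 3 0 0 0 25; 7 0 2 0 0 0 25; 6 0 1 0 0 0 25; 5 0 0.7 0 0 0 25; 3 0 0.3 0 0 0 25; 0 0 0 0 0 0 25"

```text
t: 19.15
eef_pos: [498.0, 4.1, 118.4]
tcp_rot: [-1.086, 1.566, 2.398]
ft_force: [-1.3, -1.1, 0.3]
opening: 0.32
```

Run:
```python
from plan import *
kst()
im,d=read_camera("scene"); crop("scene",im,(300,245),160,120,4,"s10.png")
```

```text
t 19.15 g rel hinge [-135.6    0.6   19.4] theta 0.142 rad 137.0 toolx [-0.003  0.003 -1.   ] F [-1.6 -0.6  0.3] open 30.5 j [-0.13  0.45  1.97  0.    0.73  1.1 ]
```

View pics/s10.png

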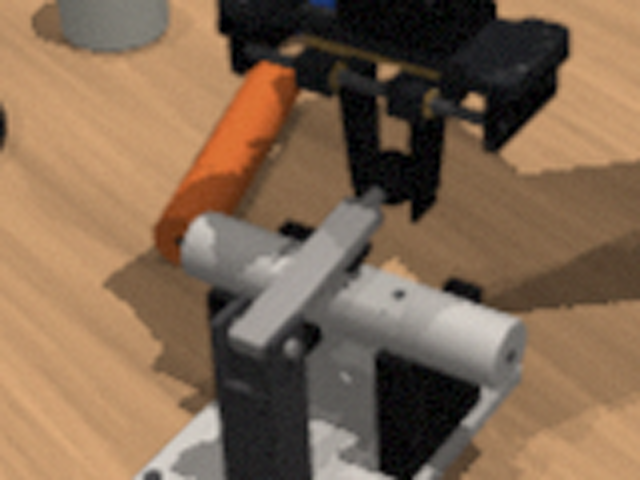

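The clamp is almost down and the bar is undisturbed (hole at (399,294)). I lower it slowly until the foot makes contact.

Request:
servo_tool:
  steps: "3 0 0.2 0 0 0 25; 3 0 0.2 0 0 0 25; 3 0 0.2 0 0 0 25; 2 0 0 0 0 0 25; 2 0 0 0 0 0 25; 1 0 0 0 0 0 25; 1 0 0 0 0 0 25; 0 0 0 0 0 0 25"

```text
t: 20.0
eef_pos: [497.2, 3.8, 102.6]
tcp_rot: [-1.023, 1.567, 2.46]
ft_force: [-2.2, -2.4, 0.1]
opening: 0.32
```

Run:
```python
from plan import *
kst()
```

```text
t 20.0 g rel hinge [-136.4    0.6    3.6] theta 0.026 rad 136.4 toolx [-0.003  0.003 -1.   ] F [-2.8 -1.5  0.1] open 30.5 j [-0.13  0.47  1.98  0.    0.69  1.1 ]
```

Request:
servo_tool:
  steps: "1 0 0 0 0 0 25; 1 0 0 0 0 0 25; 1.5 0 0 0 0 0 25; 1.5 0 0 0 0 0 25; 1.5 0 0 0 0 0 25; 1.5 0 0 0 0 0 25; 1.5 0 0 0 0 0 25; 1.5 0 0 0 0 0 25"

```text
t: 20.8
eef_pos: [497.9, 4.0, 97.2]
tcp_rot: [-2.721, 1.568, 0.763]
ft_force: [-9.8, -2.0, 26.6]
opening: 0.324
```

Run:
```python
from plan import *
kst()
```

```text
t 20.8 g rel hinge [-135.8    0.5   -1.8] theta -0.013 rad 135.8 toolx [ 0.002  0.002 -1.   ] F [-9.9  1.3 26.6] open 30.9 j [-0.13  0.48  1.99  0.    0.67  1.1 ]
```

Contact is firm at 26.6 N up. I open and back away straight up.

Request:
servo_tool:
  steps: "0 0 0 0 0 0 30; 0 0 0 0 0 0 45; 0 0 0 0 0 0 60; 0 0 0 0 0 0 65; 0 0 0 0 0 0 65; -10 0 0 0 0 0 65; -20 0 0 0 0 0 65; -30 0 0 0 0 0 65"

```text
t: 21.6
eef_pos: [497.4, 4.4, 157.0]
tcp_rot: [-1.441, 1.567, 2.043]
ft_force: [0.2, 0.5, 0.8]
opening: 0.683
```

Request:
servo_tool:
  steps: "-40 0 0 0 0 0 65; -40 0 0 0 0 0 65; -35 10 20 0 0 0 65; -20 20 30 0 0 0 65; 0 30 30 0 0 0 65; 0 30 30 0 0 0 65; 0 20 20 0 0 0 65; 0 0 0 0 0 0 65"

```text
t: 22.4
eef_pos: [409.2, -147.1, 307.1]
tcp_rot: [2.667, 1.56, -0.129]
ft_force: [0.3, -0.7, 1.1]
opening: 0.683
```

```bash
python3 - <<'E'
from plan import *
kst()
for n in("scene","top"):
    im,d=read_camera(n); np.savez(f"{n}7.npz",im=im,d=d)
cv2.imwrite("pics/s11.png",np.load("scene7.npz")["im"])
crop("scene",np.load("scene7.npz")["im"],(300,255),160,120,4,"s12.png")
crop("top",np.load("top7.npz")["im"],(298,205),120,100,6,"t12.png")
E
python3 slope.py scene7:0 top7:0
```

```text
t 22.4 g rel hinge [-269.7 -112.5  208.1] theta 0.657 rad 340.6 toolx [ 0.01  -0.001 -1.   ] F [ 0.  -0.7  1.1] open 64.9 j [-0.5   0.11  1.86  0.    1.16  0.72]
scene7.npz flat angle -1.4 +- 1.0 h 15.6 yslope -0.24 n 93
top7.npz flat angle -1.61 +- 1.63 h 14.51 yslope -0.02 n 96
```

View pics/s12.png

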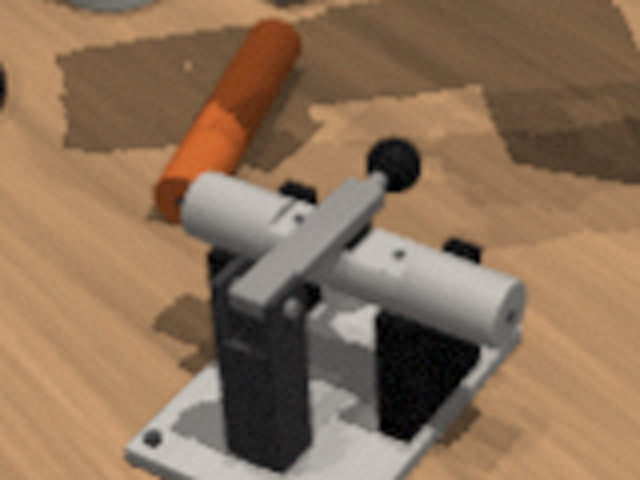

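View pics/t12.png

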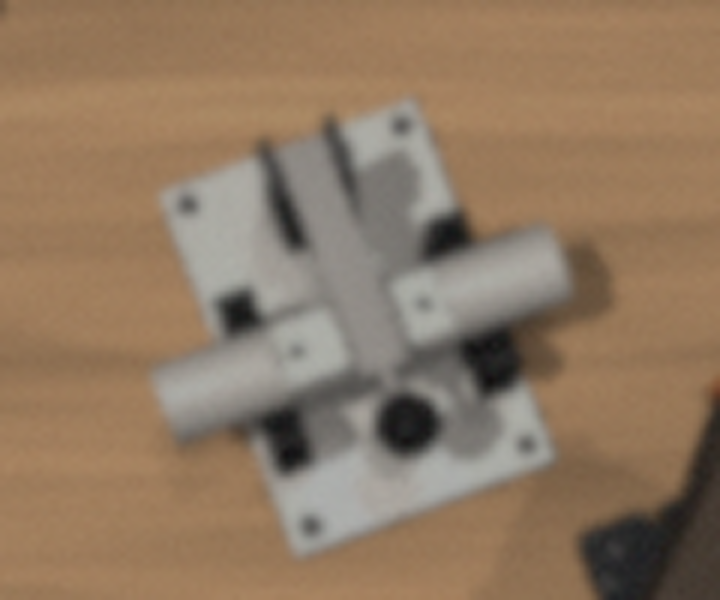

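View pics/s11.png

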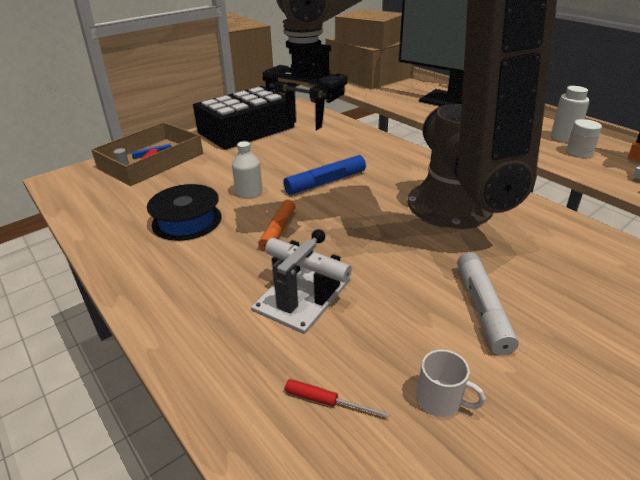

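The foot is on the middle of the flat and the knob is at scene crop (393,164) and top crop (407,423). The holes are visible on both sides of the clamp arm, the bar is in both V-blocks, and the bystanders are where they were. One last check on knob height and whether anything shifted.

Run:
```python
from plan import *
X=tri([(220+393/4-.4,195+164/4-.4)],[(238+407/6-.4,155+423/6-.4)]); print(X.round(1)); q=(X[0,:3]-HG)@np.c_[ex,ey,ez]; print(q.round(1),np.arcsin(q[2]/133).round(3))
for n in("scene",):
    a=np.load(n+"0.npz")["im"];b=np.load(n+"7.npz")["im"]
    for k,(x,y,w) in dict(jar=(247,172,18),mug=(443,383,35),drv=(335,398,50),spool=(185,212,35)).items():
        d=cv2.absdiff(a,b)[y-w:y+w,x-w:x+w].max(2); print(k,(d>40).mean().round(3))
print(sensors.state()["qvel"].round(3))
```

```text
[[500.8   4.3 120.    1.2]]
[-1.329e+02 -1.000e-01  2.000e+00] 0.015
jar 0.168
mug 0.0
drv 0.0
spool 0.0
[ 0.037  0.011  0.001  0.004 -0.005  0.008]
```

Run:
```python
from h import *
a=np.load("scene0.npz");b=np.load("scene7.npz")
o=[cv2.resize(x["im"][130:210,205:290],None,fx=4,fy=4) for x in(a,b)]; cv2.imwrite("pics/jar.png",np.hstack(o))
d=abs(a["d"]-b["d"])[145:195,236:258]; print(np.median(d),np.percentile(d,90))
```

```text
2.8787231 7.526635
```

View pics/jar.png

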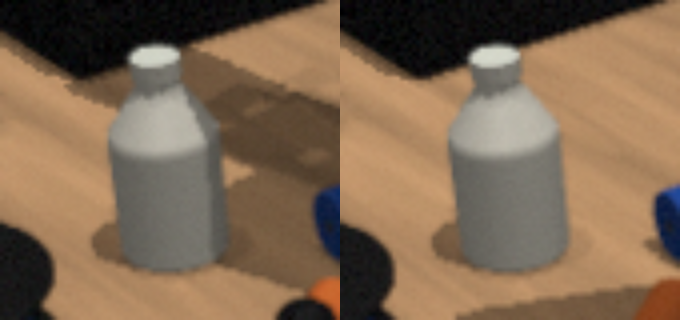

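The jar is in the same place in both pictures, and only the robot's shadow differs. I'm handing the job in.

```bash
python3 -c "
from cell import order,sensors
print(order.job_done(), sensors.state()['t'])"
```

```text
the job is handed in; nothing more can be done
the job is handed in; nothing more can be done
```

I rolled the smaller grey bar about 97° in two grips at its far end, until the flat faced up, and let go of it with the hold-down arm still open. I then took the knob down along its arc until the foot pressed on the flat at about 27 N, released it and backed away. The job was handed in at about 22.5 s.

Last checks:
- **Flat:** slope fits gave −1.4° ± 1.0 (scene camera) and −1.6° ± 1.6 (top camera). The two flat holes lay within 0.7 mm of the bar's axis before clamping.
- **Bar:** it lies in both V-blocks, with a hole visible on each side of the clamp arm.
- **Clamp:** the knob measured 120 mm high where 118 is expected, a hinge angle of about 0.015 rad or less. The scene camera reads about 1.5 mm high, which accounts for most of that.
- **Disagreement between cameras:** before clamping, the top camera alone read −4° ± 1.4 for the flat while the scene camera read −0.3°. They agreed afterwards.
- **Bystanders:** mug, screwdriver and spool show no change in the pictures. The jar differs only by the robot's shadow.

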